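# Clamp the charging puck in its holder with the eccentric knob

## Task

Set the loose charging puck flat into the empty holder, between the knob's lobe and the V pad, let go of it, then turn the eccentric knob clockwise until its lobe bears firmly on the puck and holds it in the V, about 12 newtons. Do not turn on until the soft puck is squashed (20 newtons is too much), let go of the knob, and leave the other things on the shelf where they are.

Things in the scene. Friction and masses are not known exactly. Their poses are not given: they have to be found in the camera images.
- puck_center (a point): centre (half-way up) of the charging puck: a loose olive silicone disc, 54 mm across, 20 mm high, about 0.12 kg, lying flat on the shelf at the start. Its z axis points up.
- puck: the same puck; origin at the centre of its underside
- holder: puck holder, fixed: aluminium plate 100 mm (its x) by 150 mm (its y), top face 8 mm above the shelf; origin at shelf height. On it at x = 14, y = -48 mm is the upright pivot of the eccentric knob; on the +y side a grey V pad, its top 25 mm above the shelf, open towards the knob, before a bracket.
- nest (a point): point on the plate's top face, 8 mm above the shelf, at holder x = 0, y = -4.7 mm, over which to set the puck's centre: free of both pad and opened lobe, about 2.5 mm or more to spare each way along y. Axes as the holder's: fingers straddling the puck along x (26 mm wide or less) clear pad and lobe.
- knob_grip (a point): on the knob's pivot axis, 54 mm above the shelf, in the upright black bar on top of the knob: bar 34 mm long, 11 mm thick, from 32 to 66 mm above the shelf. z is up; x runs along the bar; y is across the bar, the direction to grip. Turns with the knob; at knob angle 0.4 its axes are those of the holder.
- cup: white ceramic cup, 74 mm across, 85 mm high; leave alone; origin under its centre
- opener: black garage opener, 68 x 40 x 18 mm; leave alone; origin under its centre
- padlock: brass padlock, 22 x 40 mm, 61 mm high; leave alone; origin under its centre
- case: black sunglasses case, 62 x 155 x 45 mm; leave alone; origin under its centre
- dish: terracotta dish, 100 mm across, 25 mm high; leave alone; origin under its centre
- pad_nominal (a point): nominal centre of a puck resting in the V pad: holder x = 0, y = 0, 18 mm above the shelf. The bracket was screwed on by eye, so the true rest lies anywhere from holder y = -2 to +4 mm: where the lobe will meet the puck has to be felt. The pad is sprung: it gives from 3 N on, then about 1 mm for every 5 N, 9 mm at most. Axes as the holder's.
- knob (a joint): angle of the eccentric knob, rad, 0 to 3.1, growing clockwise from above; 0 = lobe fully away; starts at 0.2 to 0.6, meets a puck in the V at about 1.2 to 1.9 (regrip if the wrist runs out). It stays where left. Free it drags 0.22 N m while turning; once the lobe presses, this rises by 0.009 to 0.013 N m per newton of lobe force. 0.1 rad more turn is about 4 to 5 N more.
- lobe_axis (a point): centre of the knob's lobe, a steel disc 44 mm across and 18 mm thick (9 to 27 mm above the shelf): 10 mm off the pivot, 18 mm above the shelf; axes as knob_grip. Turns with the knob. Polished, low friction.
Mind the look-alikes: they are no part of the job. Of the things that look like the puck, the largest one is meant.

How it is judged:
On the way, in this order (a step that is already met when the one before it is completed fails the run):
1. the puck lies flat on the holder plate between lobe and V pad, let go, not yet clamped (x of puck_center in the frame of holder between -0.008 and 0.008 m and y of puck_center in the frame of holder between -0.012 and 0.008 m and z of puck_center in the frame of holder below 0.0205 m and angle between puck_center's own z axis and vertical below 0.1 rad and contact force between puck and the fingers below 0.1 N and contact force between puck and knob below 3 N), for 0.2 s.
2. the lobe bears on the puck with 6 to 18 N (contact force between puck and knob between 6 and 18 N), for 0.2 s.
At the end, for the whole second after the job is handed in: The puck lies flat on the holder plate (within 6 degrees, bottom within 2.5 mm of the plate), between lobe and V pad (holder y from -6 to 14 mm), centred in the V within 6 mm sideways, at rest, and the knob's lobe presses on it with 6 to 18 N (all of step 2 and x of puck_center in the frame of holder between -0.006 and 0.006 m and y of puck_center in the frame of holder between -0.006 and 0.014 m and z of puck_center in the frame of holder below 0.0205 m and angle between puck_center's own z axis and vertical below 0.1 rad and linear speed of puck below 0.01 m/s); the robot touches nothing.
It fails at once if the lobe squashes the puck (over 20 N) (contact force between puck and knob above 20 N).
It fails at once if a bystander is moved by more than 20 mm (distance of any of cup, opener, padlock, case, dish from where it was at the start of the episode above 0.02 m).
It also fails if it takes over 72 s, if anything falls off the work surface, if the arm or the gripper's body presses on something with over 40 N, if the wrist force passes 120 N, or if a joint passes its speed limit or range.

## Robot

A 6-joint arm with a two-finger parallel gripper is mounted at the origin on the work surface. World frame = base frame: x ahead of the robot, y to its left, z up, the work surface at z = 0. Lengths are in m, angles in rad, forces in N, time in s.
With the tool pointing down it reaches from about 0.35 to 1 m from the base axis. Payload 7.1 kg.
Tool frame: the origin (TCP) lies between the finger pads; the fingertips stand 22 mm ahead of it and the grasp point (between the pads) lies 3 mm ahead of it; z points along the fingers, y is the line along which they close (so a half turn about z gives the same grasp; the last joint's range is limited). The gripper opens to 85 mm and grips with 20 to 120 N. Pads are 22 mm wide; open, the fingers measure 114 mm over their backs; the gripper's body (76 mm by 85 mm) begins 54 mm behind the grasp point. The pads swing forward as they close: fully open they stand 13 mm farther back than shut.
Start: joints at [1.19, 0.423, 1.63, -0, 1.089, -0.019], TCP at [0.221, 0.585, 0.253] pointing down, gripper open.
Joint ranges: [-3, 3], [-0.9, 2.11], [0.09, 2.58], [-1.31, 4.45], [0.11, 2.69], [-2.54, 2.54]. Speed limits (rad/s): [2.39, 2.39, 3.01, 3.14, 3.14, 3.14].

## Interface

Orientations are given as a rotation vector (axis times angle).
In Python, from rig import manip gives the robot as it stands. The module is installed in compiled form; this text tells all that it offers. Calls block until the motion is done:
- manip.move_to(position, orientation): joint-space move of the TCP to a pose.
- manip.servo_line(position, orientation=None, rate=0.15): straight line of the TCP; orientation=None keeps the orientation; rate is the mean speed in m/s.
- manip.set_joints(angles): joint-space move.
- manip.command_gripper(opening, f_grip=None): finger opening in m; f_grip is the grip in N (None keeps the last); returns when the fingers have stopped.
- manip.hold(seconds).
- manip.solve_ik(position, orientation): joint angles nearest the present ones, or None.
- manip.camera(name): name is "scene" or "top" or "wrist"; returns a dict with "image" (420x560x3 uint8, red, green, blue), "fx", "fy", "cx", "cy" (pixels), "cam_to_world" (4x4, takes a point from camera to world coordinates); the wrist camera has in their place "mount" (4x4, takes a point from camera to tool coordinates, whose origin is the TCP and whose axes are the flange's). Camera axes: x right, y down, z forward; pixel columns grow to the right and rows downward; lengths in m; the calibration is good to about 2 mm. A picture is of the moment at which its call begins: read the wrist's pose just before it. There is no depth.
A pose or a line that the arm cannot do raises manip.IKError and nothing moves.
- manip.sign_off(): hands the job in; it is judged then, once.
Readings, each from a call of its own:
- manip.get_time(): time.
- manip.get_joint_positions(): joint angles.
- manip.get_joint_vel(): joint speeds.
- manip.get_tau(): joint torques, N m.
- manip.get_position(): TCP position.
- manip.get_ee_rot(): TCP orientation.
- manip.get_contact_force(): force on the tool from outside, world axes, zero at the start.
- manip.get_torque(): the same for the moment, N m.
- manip.get_width(): finger opening in m.
- manip.get_grip_force(): force on a finger pad.
Only numpy, scipy, OpenCV 4.12 (cv2) and the standard library are available. Lean on these libraries where they do the work, as an engineer would, in place of code of your own. Each camera call takes 0.05 s, during which the arm holds its last target. There are 200 camera calls.

## Working session

There is one attempt and no reset: what is moved stays moved. The work goes in short steps, each a Python script; the robot and the scene stay as the last script left them, time stands still between calls to the robot, and variables do not carry over. Pictures are saved under pics/ and viewed, at most 10 in all, crops included, and the job is handed in when it is done.

```bash
mkdir -p pics; cat > h.py <<'E'
import numpy as np, cv2
from rig import manip as m
from scipy.spatial.transform import Rotation as R
def snap(n,f):
    p,r=np.array(m.get_position()),np.array(m.get_ee_rot())
    c=m.camera(n); 
    if n=="wrist":
        T=np.eye(4);T[:3,:3]=R.from_rotvec(r).as_matrix();T[:3,3]=p
        c["cam_to_world"]=T@np.array(c["mount"])
    cv2.imwrite(f"pics/{f}.png",c["image"][:,:,::-1]); np.savez(f"pics/{f}.npz",**{k:c[k] for k in("image","fx","fy","cx","cy","cam_to_world")})
    return c
def ray(c,u,v,z):
    T=np.array(c["cam_to_world"]); d=T[:3,:3]@np.array([(u-c["cx"])/c["fx"],(v-c["cy"])/c["fy"],1]); o=T[:3,3]
    return o+d*(z-o[2])/d[2]
def proj(c,P):
    q=np.linalg.inv(c["cam_to_world"])@np.append(P,1); return np.array([c["fx"]*q[0]/q[2]+c["cx"],c["fy"]*q[1]/q[2]+c["cy"]])
def down(yaw):  # tool z down, tool y (closing) along world angle yaw
    y=np.array([np.cos(yaw),np.sin(yaw),0]);z=np.array([0,0,-1.]);x=np.cross(y,z)
    return R.from_matrix(np.c_[x,y,z]).as_rotvec()
E
python3 - <<'E'
from h import *
a=snap("top","top0");b=snap("scene","scene0")
print(m.get_time(),m.get_ee_rot(),np.round(a["cam_to_world"],3),a["fx"])
E
```

```text
0.1 [-5.65152141e-01 -3.09006861e+00  2.17574226e-03] [[-0.018 -0.989  0.148  0.428]
 [-1.     0.02   0.013 -0.017]
 [-0.016 -0.148 -0.989  0.985]
 [ 0.     0.     0.     1.   ]] 396.26630698358423
```

View pics/top0.png

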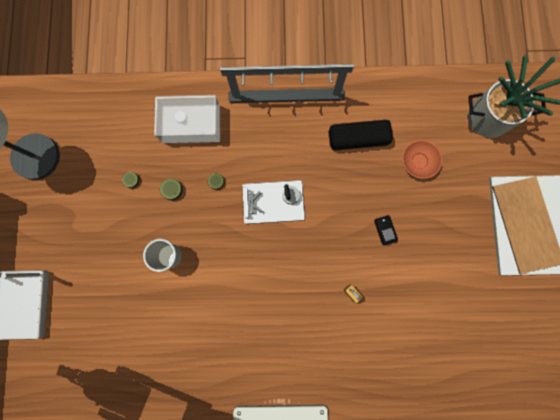

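View pics/scene0.png

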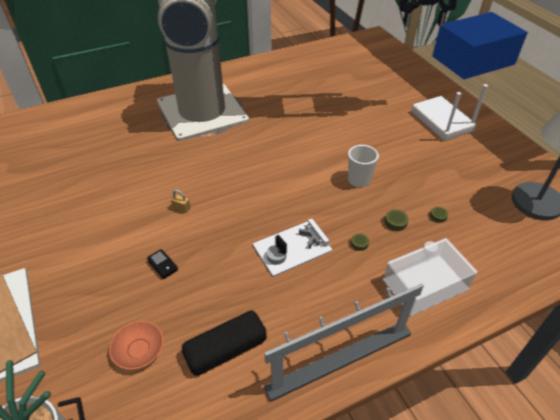

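The top view shows three olive discs. The largest, at (171,189), is the puck. The holder plate spans about (244–304, 181–223), with the knob at (291,195) and the V pad at left (253,205), so holder +y is close to world +y. The padlock, opener, case, dish and cup stand clear of the path.

```bash
python3 - <<'E'
from h import *
c=dict(np.load("pics/top0.npz")); hsv=cv2.cvtColor(c["image"],cv2.COLOR_RGB2HSV)
k=cv2.inRange(hsv,(22,80,20),(50,255,140)); k[:,:100]=0;k[:150]=0;k[215:]=0;k[:,240:]=0
for q in cv2.findContours(k,0,2)[0]:
    if cv2.contourArea(q)<60: continue
    (u,v),r=cv2.minEnclosingCircle(q); P=ray(c,u,v,.02);print("olive",u,v,r,P,"diam",2*r/c["fx"]*.96)
w=cv2.inRange(hsv,(0,0,185),(180,40,255)); w[:,:236]=0;w[:,312:]=0;w[:172]=0;w[232:]=0
q=max(cv2.findContours(w,0,2)[0],key=cv2.contourArea);b=cv2.minAreaRect(q);print(b)
B=[ray(c,*p,.008) for p in cv2.boxPoints(b)]
for p in B: print(p)
print([np.linalg.norm(B[i]-B[i-1]) for i in range(4)],np.mean(B,0))
H=np.mean(B,0)
e=[B[i]-B[i-1] for i in range(4)]; y=max(e,key=np.linalg.norm); y=y*np.sign(y[1]); print("holder yaw",np.arctan2(-y[0],y[1]))
E
```

```text
olive 170.64706420898438 188.61764526367188 10.910431861877441 [0.62436082 0.26138879 0.02      ] diam 0.05286351326274248
olive 215.6666717529297 181.0 7.923338413238525 [0.64130387 0.14907246 0.02      ] diam 0.03839036901526976
olive 130.125 179.5 8.262401580810547 [0.64979955 0.36380337 0.02      ] diam 0.04003320684999198
((272.6011962890625, 201.61868286132812), (38.98643112182617, 59.508888244628906), 86.42366790771484)
[0.63476833 0.08540058 0.008     ]
[ 0.64106796 -0.06427985  0.008     ]
[ 0.54244617 -0.06765523  0.008     ]
[0.53613353 0.07982005 0.008     ]
[np.float64(0.09879254301049505), np.float64(0.14981293805593499), np.float64(0.09867954334321108), np.float64(0.14761032024643198)] [0.588604   0.00832139 0.008     ]
holder yaw 0.04206239868113393
```

```bash
python3 - <<'E'
from h import *
y0=0.042
for yaw in (y0,y0+np.pi): 
    for P in ([.624,.261,.25],[.588,.0,.25]): print(yaw,m.solve_ik(P,down(yaw)))
best=min((y0,y0+np.pi),key=lambda a:abs(m.solve_ik([.588,.0,.25],down(a))[5]))
m.move_to([.588,.0,.25],down(best)); a=snap("wrist","w_h")
print(best,np.round(m.get_position(),4),m.get_time(),a["cam_to_world"][:3,3])
E
```

```text
0.042 [ 3.78561409e-01  5.01818348e-01  1.51001046e+00 -8.88178420e-16
  1.12976385e+00  3.36561409e-01]
0.042 [-2.02394770e-02  3.73072629e-01  1.71660523e+00 -8.88178420e-16
  1.05191480e+00 -6.22394770e-02]
3.183592653589793 None
3.183592653589793 NoneTraceback (most recent call last):
  File "<stdin>", line 5, in <module>
  File "<stdin>", line 5, in <lambda>
TypeError: 'NoneType' object is not subscriptable
```

```bash
python3 - <<'E'
from h import *
m.move_to([.588,.0,.25],down(.042)); a=snap("wrist","w_h")
print(np.round(m.get_position(),4),m.get_time(),a["cam_to_world"][:3,3])
m.move_to([.624,.261,.25],down(.042)); a=snap("wrist","w_p")
k=cv2.inRange(cv2.cvtColor(a["image"],cv2.COLOR_RGB2HSV),(22,80,15),(50,255,150))
for q in cv2.findContours(k,0,2)[0]:
    if cv2.contourArea(q)<400: continue
    (u,v),r=cv2.minEnclosingCircle(q); print(u,v,r,ray(a,u,v,.02),2*r/a["fx"]*(a["cam_to_world"][2,3]-.02))
E
```

```text
[0.588  0.0008 0.25  ] 2.6 [0.58583022 0.07441371 0.3697456 ]
298.3086853027344 268.6217346191406 17.02678108215332 [0.64528954 0.15818175 0.02      ] 0.03492587356809557
286.23419189453125 174.1392364501953 25.357751846313477 [0.62686574 0.26585946 0.02      ] 0.05201462511806032
319.5 69.5 22.192440032958984 [0.65408806 0.36812815 0.02      ] 0.04552183709997198
```

View pics/w_h.png

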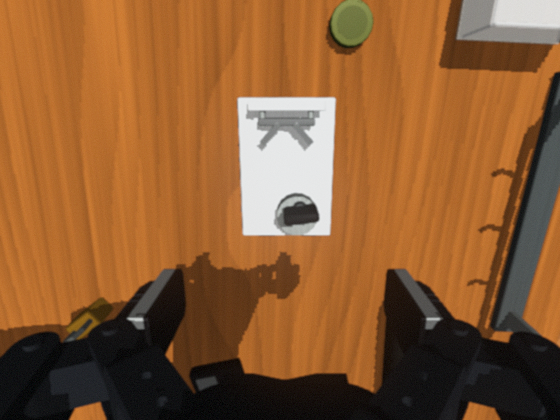

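View pics/w_p.png

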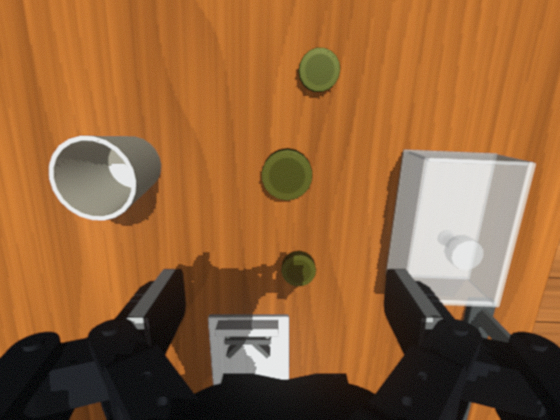

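The wrist views show the plate at about (238–335, 97–235), pad at the top, knob bar at (300,214), and the puck at (287,175). Next I measure the plate in the same camera, so its calibration bias cancels between puck and nest.

```bash
cat >> h.py <<'E'
def plate(c,roi=None):
    w=cv2.inRange(cv2.cvtColor(c["image"],cv2.COLOR_RGB2HSV),(0,0,150),(180,45,255))
    if roi: z=np.zeros_like(w);z[roi[1]:roi[3],roi[0]:roi[2]]=w[roi[1]:roi[3],roi[0]:roi[2]];w=z
    w=cv2.morphologyEx(w,cv2.MORPH_CLOSE,np.ones((5,5)))
    q=cv2.convexHull(max(cv2.findContours(w,0,2)[0],key=cv2.contourArea))
    W=np.array([ray(c,*p[0],.008)[:2] for p in q])
    r=cv2.minAreaRect((W*1000).astype(np.float32)); B=cv2.boxPoints(r)
    e=[B[1]-B[0],B[2]-B[1]]; y=max(e,key=np.linalg.norm); y=y*np.sign(y[1])
    return np.array(r[0])/1000, r[1], np.arctan2(-y[0],y[1])
E
python3 - <<'E'
from h import *
c=dict(np.load("pics/w_h.npz")); print(plate(c,(220,80,350,250)))
t=dict(np.load("pics/top0.npz")); print(plate(t,(236,172,312,232)))
# bar: dark pixels
k=cv2.inRange(cv2.cvtColor(c["image"],cv2.COLOR_RGB2GRAY),0,60); k[:195]=0;k[240:]=0;k[:,:270]=0;k[:,335:]=0
q=max(cv2.findContours(k,0,2)[0],key=cv2.contourArea)
W=np.array([ray(c,*p[0],.066)[:2]*1000 for p in q],np.float32); print(cv2.minAreaRect(W), cv2.boundingRect(q))
E
python3 - <<'E'
import cv2
i=cv2.imread("pics/w_h.png")[85:245,225:350]; cv2.imwrite("pics/crop1.png",cv2.resize(i,None,fx=3.6,fy=3.6,interpolation=3))
E
```

```text
(array([0.5906759 , 0.00894532]), (99.46178436279297, 148.82936096191406), np.float32(0.044419587))
(array([0.58872949, 0.00733192]), (100.22450256347656, 150.61244201660156), np.float32(0.04629325))
((605.228515625, -21.484060287475586), (31.11431121826172, 17.190690994262695), 10.0465669631958) (284, 204, 34, 21)
```

View pics/crop1.png

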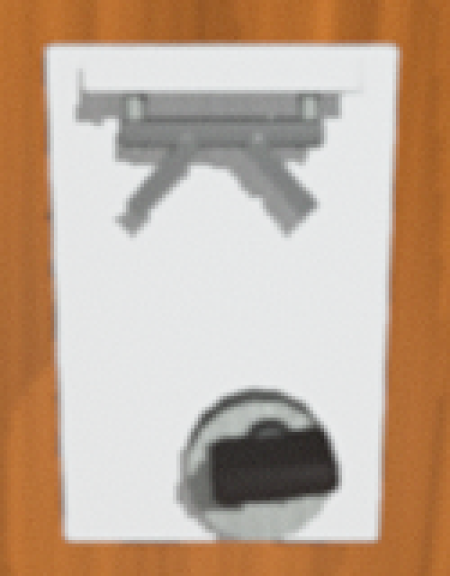

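The lobe and bar sit about 12 mm closer to the pad than they would with the origin at the plate's centre, so the holder origin looks offset. I'll take a second, closer wrist view from right above the knob to locate pivot and pad.

```bash
python3 - <<'E'
from h import *
m.move_to([.597,-.10,.22],down(.045)); m.hold(.2); a=snap("wrist","w_k")
print(np.round(m.get_position(),4),m.get_time(),np.round(a["cam_to_world"],3), a["fx"])
i=a["image"][:,:,::-1]
for P,col in (((14,-48,66),(0,0,255)),((0,0,18),(255,0,0)),((0,-75,8),(0,255,0)),((0,75,8),(0,255,0))):pass
cv2.imwrite("pics/w_k2.png",cv2.resize(i[100:400,130:430],None,fx=2,fy=2,interpolation=3))
E
```

```text
[ 0.5973 -0.0991  0.22  ] 5.2833 [[ 0.999  0.045  0.015  0.595]
 [ 0.047 -0.956 -0.29  -0.025]
 [ 0.001  0.291 -0.957  0.34 ]
 [ 0.     0.     0.     1.   ]] 340.7745151207072
```

View pics/w_k.png

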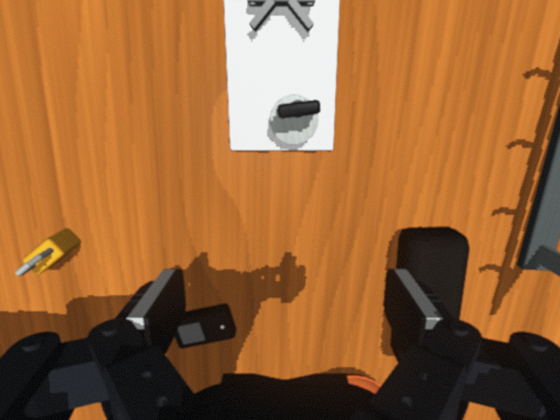

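```bash
python3 - <<'E'
from h import *
a=dict(np.load("pics/w_k.npz"));b=dict(np.load("pics/w_h.npz"))
A=plate(a,(215,-0,350,165)); print("plate",A, "near edge mid",ray(a,282,151,.008))
k=cv2.inRange(cv2.cvtColor(a["image"],cv2.COLOR_RGB2GRAY),0,60); k[:80]=0;k[130:]=0;k[:,:265]=0;k[:,335:]=0
q=max(cv2.findContours(k,0,2)[0],key=cv2.contourArea); print(cv2.minAreaRect(q))
W=np.array([ray(a,*p[0],.066)[:2]*1000 for p in q],np.float32); print("bar@66",cv2.minAreaRect(W))
for n,c,u,v in (("k",a,295,120),("h",b,296.7,214)): print("lobe@27",n,ray(c,u,v,.027), "plate near edge",ray(c,282,151,.008) if n=="k" else ray(c,287,235,.008))
# V tips, z=.025 ; crop px (130,232),(290,232) in w_h ; (253,29),(311,28) in w_k
for c,P in((b,((225+122/3.6,85+222/3.6),(225+316/3.6,85+208/3.6))),(a,((253,27),(312,28)))):
    for p in P: print("tip@25",ray(c,*p,.025))
E
```

```text
plate (array([ 0.5912265 , -0.00230681]), (99.24115753173828, 127.62712097167969), np.float32(0.04713078)) near edge mid [ 0.5949479  -0.06697644  0.008     ]
((298.0710754394531, 108.99493408203125), (14.249410629272461, 40.75331115722656), 85.91438293457031)
bar@66 ((605.7646484375, -27.043514251708984), (31.223438262939453, 10.540177345275879), 6.606100559234619)
lobe@27 k [ 0.60523986 -0.03672682  0.027     ] plate near edge [ 0.5949479  -0.06697644  0.008     ]
lobe@27 h [ 0.60398712 -0.03385296  0.027     ] plate near edge [ 0.59535663 -0.06531105  0.008     ]
tip@25 [0.56242035 0.03448512 0.025     ]
tip@25 [0.61605705 0.04068239 0.025     ]
tip@25 [0.56626729 0.03615637 0.025     ]
tip@25 [0.61524469 0.03773177 0.025     ]
```

View pics/w_k2.png

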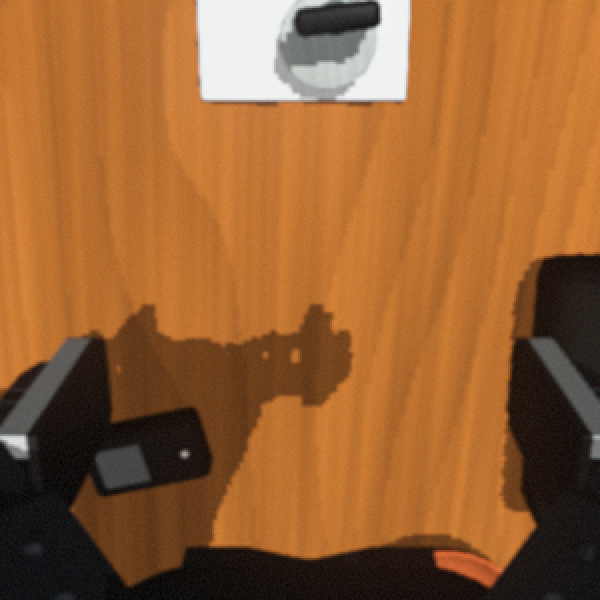

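The bar centre (605.8, −27 mm) and lobe centre (605, −37 mm) are 10 mm apart, as given. The pivot therefore puts the holder origin near (0.590, 0.0205), and the V tips 17 mm beyond agree with that. Knob angle is about 0.33. Next I hover over the puck for a close check.

```bash
python3 - <<'E'
from h import *
m.move_to([.6262,.264,.14],down(.045)); m.hold(.2); a=snap("wrist","w_p2")
k=cv2.inRange(cv2.cvtColor(a["image"],cv2.COLOR_RGB2HSV),(22,80,15),(50,255,150))
for q in cv2.findContours(k,0,2)[0]:
    if cv2.contourArea(q)<400: continue
    (u,v),r=cv2.minEnclosingCircle(q); print(u,v,r,ray(a,u,v,.02),2*r/a["fx"], cv2.boundingRect(q))
print(proj(a,[.6262,.264,.02]),m.get_position(),m.get_time(),m.get_contact_force())
E
```

```text
299.080078125 330.8160095214844 23.298782348632812 [0.64480274 0.15954352 0.02      ] 0.13674016873227773 (276, 311, 47, 42)
283.0 205.3545379638672 35.86015319824219 [0.62691576 0.26673348 0.02      ] 0.21046264674774762 (248, 170, 71, 71)
330.4425354003906 56.986534118652344 32.867313385009766 [0.6533575  0.36814678 0.02      ] 0.1928977193225127 (301, 25, 60, 65)
[281.86930423 208.87743457] [0.62666958 0.2629674  0.14037253] 6.9333 [0.01816496 0.2096248  0.71943166]
```

View pics/w_p2.png

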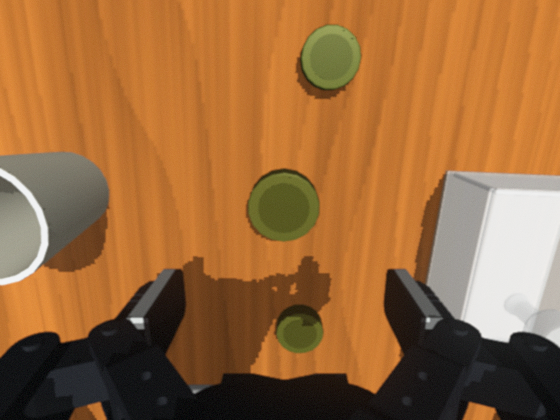

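```bash
python3 - <<'E'
from h import *
m.command_gripper(.068,25)
X=np.array([.6265,.2655]); o=down(.045)
m.move_to([*X,.06],o); f0=np.array(m.get_contact_force())
z=.04
while 1:
    m.servo_line([*X,z],o,rate=.05)
    f=np.array(m.get_contact_force())-f0
    if f[2]>4 or z<=.0255: break
    z-=.003
print("z",z,f,m.get_position())
if f[2]>4: z+=.003; m.servo_line([*X,z],o)
m.command_gripper(.04,25); m.hold(.2)
print(m.get_width(),m.get_grip_force(),m.get_position(),m.get_time(),np.array(m.get_contact_force())-f0)
m.servo_line([*X,z+.05],o,rate=.1); m.hold(.2)
print(m.get_width(),m.get_grip_force(),np.array(m.get_contact_force())-f0,m.get_time()); open("z.txt","w").write(str(z))
E
```

```text
z 0.024999999999999998 [ 0.51144839  0.2873246  -0.05738477] [0.62635683 0.26542918 0.02473932]
0.05283016480073002 26.582811176776886 [0.62647836 0.26552308 0.02518283] 9.95 [-2.238776    0.1320134   4.10473721]
0.05268635092565969 26.545237004756927 [-1.10233249  1.12210782 -1.67868465] 10.8
```

```bash
python3 - <<'E'
from h import *
o=down(.045); z0=float(open("z.txt").read()); N=[.5902,.0158]
p=m.get_position(); m.servo_line([p[0],p[1],.13],o,rate=.2)
m.move_to([*N,.13],o); m.servo_line([*N,z0+.025],o,rate=.12); m.hold(.2)
a=snap("wrist","w_pl"); f0=np.array(m.get_contact_force()); print(m.get_position())
z=z0+.015
while 1:
    m.servo_line([*N,z],o,rate=.04); f=np.array(m.get_contact_force())-f0
    print(round(z-z0,4),np.round(f,1))
    if f[2]>2.5 or z<z0+.0078: break
    z-=.0015
print(m.get_position(),m.get_time())
E
```

```text
[0.59074377 0.01577275 0.05082231]
0.015 [ 0.1 -0.4  1. ]
0.0135 [ 0.8 -1.4 -0.4]
0.012 [-0.4  0.1 -0.1]
0.0105 [ 0.9 -0.2  0.2]
0.009 [ 1.  -0.  -0.8]
0.0075 [-1.2 -0.9  7.6]
[0.59039784 0.01581733 0.03317891] 14.9333
```

View pics/w_pl.png

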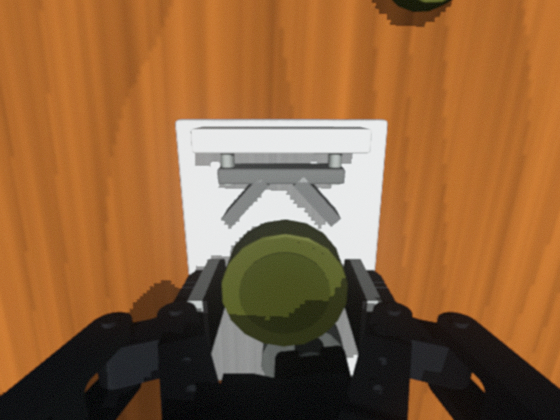

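The picture showed the puck held level at (285,283), centred on the V (apex about (280,178)) with clear space ahead of it. Contact came at the expected 8 mm. Release, retreat, and check.

```bash
python3 - <<'E'
from h import *
o=down(.045)
m.command_gripper(.066); m.hold(.3); p=m.get_position()
m.servo_line([.5902,.0158,.11],o,rate=.1); m.move_to([.597,-.06,.17],o); m.hold(.15)
a=snap("wrist","w_c"); print(m.get_time(),m.get_width())
hs=cv2.cvtColor(a["image"],cv2.COLOR_RGB2HSV)
k=cv2.inRange(hs,(22,80,15),(50,255,150))
for q in cv2.findContours(k,0,2)[0]:
    if cv2.contourArea(q)<400: continue
    (u,v),r=cv2.minEnclosingCircle(q); print(u,v,r,ray(a,u,v,.028),2*r/a["fx"]*(a["cam_to_world"][2,3]-.028))
print([proj(a,P) for P in ([.6058,-.027,.066],[.59,.0158,.028])])
cv2.imwrite("pics/w_c2.png",cv2.resize(a["image"][40:280,170:410,::-1],None,fx=2.4,fy=2.4,interpolation=3))
E
```

```text
17.1167 0.06574280998076928
282.4512634277344 104.67003631591797 36.87125778198242 [0.59202414 0.01541235 0.028     ] 0.05633633711405768
[array([300.01531229, 172.58699137]), array([279.70413443, 103.98047609])]
```

View pics/w_c2.png

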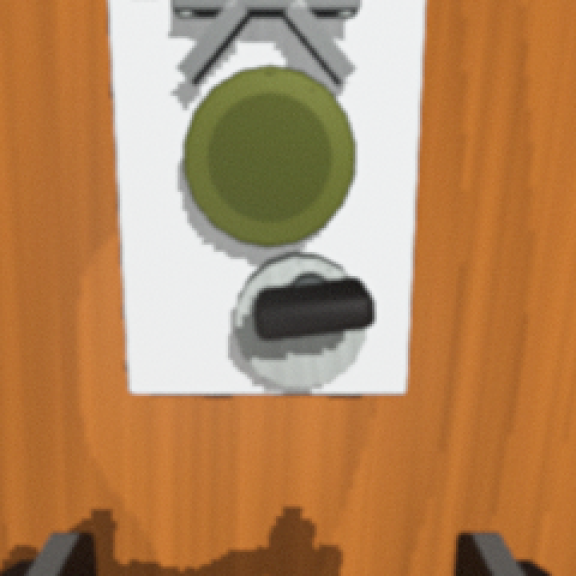

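The puck lies flat between the lobe and the V. Now the knob: refine the bar pose from this view and grip it.

```bash
python3 - <<'E'
from h import *
a=dict(np.load("pics/w_c.npz"))
k=cv2.inRange(cv2.cvtColor(a["image"],cv2.COLOR_RGB2GRAY),0,60); k[:140]=0;k[190:]=0;k[:,:265]=0;k[:,335:]=0
q=max(cv2.findContours(k,0,2)[0],key=cv2.contourArea)
W=np.array([ray(a,*p[0],.066)[:2]*1000 for p in q],np.float32); r=cv2.minAreaRect(W); print(r)
by=.105
X=[.6055,-.027]; o=down(by+np.pi/2)
m.command_gripper(.05,30)
p=m.get_position(); m.servo_line([p[0],p[1],.2],None)
q=np.array(m.get_joint_positions()); t=m.solve_ik([*X,.13],o); print(np.round(t,3))
if abs(t[5]+1.7)>.3: raise SystemExit
m.move_to([*X,.13],o); m.hold(.2); F0=np.array(m.get_contact_force());T0=np.array(m.get_torque());tau0=m.get_tau()
m.servo_line([*X,.059],o,rate=.1); print("desc",np.round(np.array(m.get_contact_force())-F0,2))
m.command_gripper(.0,30); m.hold(.3)
print(m.get_width(),m.get_grip_force(),np.round(m.get_position(),4))
for i in range(4): m.hold(.03); print(np.round(np.array(m.get_contact_force())-F0,2),np.round(np.array(m.get_torque())-T0,3),round(m.get_tau()[5]-tau0[5],3))
np.savez("b.npz",F0=F0,T0=T0,tau0=tau0); print(m.get_time())
E
```

```text
((605.5453491210938, -24.122196197509766), (31.844383239746094, 13.885896682739258), 10.806597709655762)
[-0.064  0.556  1.747 -0.     0.839 -1.74 ]
desc [ 0.15 -1.95 -0.62]
0.01049978490738565 31.493600606918335 [ 0.606  -0.0263  0.0597]
[1.01 5.14 4.17] [0.866 0.05  0.133] 0.166
[-0.15  5.69  5.69] [0.805 0.053 0.173] 0.166
[0.2  3.59 4.21] [0.847 0.055 0.114] 0.166
[-0.02  4.72  3.72] [0.837 0.032 0.201] 0.166
21.1
```

```bash
cat >> h.py <<'E'
def step(d):
    q=np.array(m.get_joint_positions()) if not hasattr(step,"q") else step.q
    q=q.copy(); q[5]+=d; step.q=q; m.set_joints(q)
    b=np.load("b.npz"); a=[]
    for i in range(6): m.hold(.015); a.append(np.r_[np.array(m.get_contact_force())-b["F0"],np.array(m.get_torque())[2]-b["T0"][2],m.get_tau()[5]-b["tau0"][5]])
    a=np.mean(a,0); j=m.get_joint_positions()[5]; np.save("q.npy",q)
    print("cmd %.3f act %.3f"%(q[5],j),"F",np.round(a[:3],1),"Tz %.3f tau %.3f"%(a[3],a[4]),"t %.1f"%m.get_time()); return a
E
python3 - <<'E'
from h import *
m.servo_line([.6055,-.0262,.059],down(.105+np.pi/2),rate=.05)
step.q=np.array(m.solve_ik([.6055,-.0262,.059],down(.105+np.pi/2)))
step(0)
for i in range(5): step(.1)
print(np.round(m.get_position(),4))
E
```

```text
cmd -1.739 act -1.739 F [-0.1  1.2  5.2] Tz 0.184 tau 0.176 t 21.7
cmd -1.639 act -1.639 F [0.1 0.3 5.1] Tz 0.016 tau 0.047 t 22.1
cmd -1.539 act -1.538 F [0.4 0.4 5. ] Tz -0.232 tau -0.178 t 22.4
cmd -1.439 act -1.438 F [-0.3 -0.4  5. ] Tz -0.205 tau -0.177 t 22.8
cmd -1.339 act -1.338 F [ 0.5 -0.5  5.1] Tz -0.219 tau -0.177 t 23.1
cmd -1.239 act -1.238 F [ 0.2 -1.4  5.1] Tz -0.201 tau -0.176 t 23.4
[ 0.6061 -0.0266  0.0597]
```

```bash
python3 - <<'E'
from h import *
step.q=np.load("q.npy"); b=-.177
while step.q[5]<-.1:
    a=step(.1 if step.q[5]<-.95 else .04)
    if a[4]<b-.045: break
print(np.round(m.get_position(),4))
E
```

```text
cmd -1.139 act -1.138 F [-0.  -1.5  5.1] Tz -0.220 tau -0.176 t 23.8
cmd -1.039 act -1.038 F [ 0.  -1.9  5.7] Tz -0.188 tau -0.176 t 24.1
cmd -0.939 act -0.938 F [-0.5 -2.1  5.7] Tz -0.203 tau -0.176 t 24.5
cmd -0.899 act -0.899 F [-0.5 -2.6  5.7] Tz 0.015 tau 0.004 t 24.9
cmd -0.859 act -0.859 F [-0.5 -2.5  5.7] Tz 0.006 tau 0.007 t 25.2
cmd -0.819 act -0.819 F [-1.  -2.8  5.7] Tz 0.014 tau 0.007 t 25.6
cmd -0.779 act -0.779 F [-0.5 -2.8  6.1] Tz 0.005 tau 0.008 t 25.9
cmd -0.739 act -0.739 F [-0.7 -2.9  6. ] Tz 0.102 tau 0.105 t 26.2
cmd -0.699 act -0.699 F [-1.  -3.3  6.1] Tz 0.144 tau 0.157 t 26.6
cmd -0.659 act -0.659 F [-1.2 -3.5  5.8] Tz 0.188 tau 0.203 t 26.9
cmd -0.619 act -0.619 F [-1.4 -3.8  6.4] Tz 0.228 tau 0.235 t 27.3
cmd -0.579 act -0.579 F [-1.2 -3.4  6.4] Tz 0.158 tau 0.144 t 27.6
cmd -0.539 act -0.539 F [-1.2 -3.6  6.6] Tz 0.145 tau 0.159 t 28.0
cmd -0.499 act -0.499 F [-1.2 -3.5  6.4] Tz 0.125 tau 0.165 t 28.4
cmd -0.459 act -0.459 F [-1.5 -3.5  6.9] Tz 0.161 tau 0.163 t 28.7
cmd -0.419 act -0.419 F [-1.9 -3.8  6.6] Tz 0.145 tau 0.150 t 29.1
cmd -0.379 act -0.379 F [-1.9 -3.8  6.6] Tz 0.192 tau 0.205 t 29.4
cmd -0.339 act -0.339 F [-2.1 -3.9  7. ] Tz 0.276 tau 0.255 t 29.8
cmd -0.299 act -0.299 F [-1.6 -4.3  7.2] Tz 0.283 tau 0.298 t 30.1
cmd -0.259 act -0.259 F [-1.7 -4.5  6.7] Tz 0.310 tau 0.331 t 30.4
cmd -0.219 act -0.219 F [-2.6 -4.3  7.5] Tz 0.366 tau 0.372 t 30.8
cmd -0.179 act -0.179 F [-2.4 -4.8  7.8] Tz 0.405 tau 0.409 t 31.1
cmd -0.139 act -0.140 F [-2.3 -4.2  7.2] Tz 0.415 tau 0.438 t 31.5
cmd -0.099 act -0.100 F [-2.4 -4.5  7.6] Tz 0.447 tau 0.468 t 31.9
[ 0.6053 -0.0272  0.0597]
```

```bash
python3 - <<'E'
from h import *
step.q=np.load("q.npy"); step(0)
while step.q[5]>-.6:
    a=step(-.06)
    if a[4]<.05: break
E
```

```text
cmd -0.099 act -0.100 F [-2.7 -4.6  7.7] Tz 0.457 tau 0.449 t 32.2
cmd -0.159 act -0.159 F [-2.  -4.5  7.4] Tz 0.143 tau 0.125 t 32.5
cmd -0.219 act -0.219 F [-1.8 -4.7  7.2] Tz 0.166 tau 0.149 t 32.9
cmd -0.279 act -0.279 F [-1.9 -4.2  6.5] Tz 0.192 tau 0.151 t 33.2
cmd -0.339 act -0.339 F [-2.1 -4.   7. ] Tz 0.183 tau 0.152 t 33.6
cmd -0.399 act -0.399 F [-1.5 -3.8  6.6] Tz 0.194 tau 0.151 t 34.0
cmd -0.459 act -0.459 F [-1.6 -3.4  6.3] Tz 0.177 tau 0.150 t 34.3
cmd -0.519 act -0.519 F [-1.  -3.1  6.4] Tz 0.165 tau 0.149 t 34.6
cmd -0.579 act -0.579 F [-1.4 -2.9  6.3] Tz 0.194 tau 0.150 t 35.0
cmd -0.639 act -0.639 F [-1.3 -3.1  6.6] Tz 0.200 tau 0.150 t 35.4
```

The tool's windup is stiff, so the knob followed the tool. The first pass pressed from about j6 = −0.42 and went deeper than intended. Angle and torque together put about 12 N near j6 = −0.23, so I re-approach gently to there.

```bash
python3 - <<'E'
from h import *
step.q=np.load("q.npy")
for d in [.06]*3+[.04]*5+[.03]:
    a=step(d)
    if a[4]>.4: break
E
```

```text
cmd -0.579 act -0.579 F [-1.6 -3.6  6.7] Tz -0.153 tau -0.130 t 35.7
cmd -0.519 act -0.519 F [-1.3 -3.7  6.6] Tz -0.153 tau -0.141 t 36.0
cmd -0.459 act -0.459 F [-1.5 -3.6  7.4] Tz -0.028 tau -0.009 t 36.4
cmd -0.419 act -0.419 F [-1.7 -3.9  6.6] Tz 0.133 tau 0.153 t 36.8
cmd -0.379 act -0.379 F [-1.8 -4.2  6.7] Tz 0.208 tau 0.206 t 37.1
cmd -0.339 act -0.339 F [-1.6 -4.1  7.3] Tz 0.252 tau 0.254 t 37.5
cmd -0.299 act -0.299 F [-2.1 -4.5  7.4] Tz 0.280 tau 0.297 t 37.8
cmd -0.259 act -0.259 F [-2.  -4.3  7.7] Tz 0.337 tau 0.339 t 38.1
cmd -0.229 act -0.229 F [-2.4 -4.4  7.2] Tz 0.401 tau 0.396 t 38.5
```

```bash
python3 - <<'E'
from h import *
step.q=np.load("q.npy")
for i in range(5):
    a=step(-.008)
    if a[4]<.2: break
E
```

```text
cmd -0.237 act -0.237 F [-2.3 -4.3  7.6] Tz 0.178 tau 0.157 t 38.9
```

```bash
python3 - <<'E'
from h import *
m.command_gripper(.04); m.hold(.2)
p=m.get_position(); m.servo_line([p[0],p[1],.17],None,rate=.1)
m.move_to([.597,-.06,.2],down(.045)); m.hold(.15)
a=snap("wrist","w_f"); print(m.get_time(),m.get_width())
k=cv2.inRange(cv2.cvtColor(a["image"],cv2.COLOR_RGB2HSV),(22,80,15),(50,255,150))
for q in cv2.findContours(k,0,2)[0]:
    if cv2.contourArea(q)<400: continue
    (u,v),r=cv2.minEnclosingCircle(q); print(u,v,r,ray(a,u,v,.028),2*r/a["fx"]*(a["cam_to_world"][2,3]-.028))
u,v=proj(a,[.6058,-.027,.066]).astype(int)
g=cv2.inRange(cv2.cvtColor(a["image"],cv2.COLOR_RGB2GRAY),0,60); z=np.zeros_like(g); z[v-32:v+32,u-32:u+32]=g[v-32:v+32,u-32:u+32]
q=max(cv2.findContours(z,0,2)[0],key=cv2.contourArea)
r=cv2.minAreaRect(np.array([ray(a,*p[0],.066)[:2]*1000 for p in q],np.float32)); print("bar",r)
E
```

```text
41.2 0.03986483884782154
279.5379638671875 92.41139221191406 34.20466995239258 [0.58965557 0.02450026 0.028     ] 0.05835102784480921
bar ((605.3967895507812, -24.753713607788086), (10.549358367919922, 33.314674377441406), 7.205230236053467)
```

The bar stands at knob angle about 1.89, the puck rests flat at holder (0, +4) mm in the V, and the gripper is clear, so I hand in.

```bash
python3 -c "
from rig import manip as m
print(m.sign_off())"
```

```text
the job is handed in; nothing more can be done
None
```

The job is handed in: the puck is set in the holder and clamped at an estimated 12 N, but an earlier turn of the knob overshot to about 18 N, possibly more, so I can't rule out that the 20 N limit was passed before I backed off.

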